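Set up the bottle turntable: spacer, then star wheel

TASK

Set up the bottle turntable for the tall bottles: slip the blue spacer sleeve over the upright spindle so that it stands flat on the turntable's deck, then put the yellow star wheel over the same spindle, hub upward, so that it lies level on top of the sleeve. The orange sleeve and the green star wheel are the ones for another bottle size.

Things in the scene. Friction and masses are not known exactly. Their poses are not given: they have to be found in the camera images.
- spindle_foot (a point): Point on the turntable's axis at deck level, at the foot of the spindle (z up). The turntable is a fixed grey drum, 180 mm across, with a bare metal deck (168 mm across) 48 mm above the table and a low black control box on its robot side. From the deck's centre a steel spindle stands up 70 mm: 18 mm thick for the lower 52 mm, then tapering to a 6 mm tip.
- sleeve_mid (a point): Centre (half-way up, on the axis) of the blue spacer sleeve: a plain metal tube standing upright on the table, 52 mm outside diameter, 30 mm bore right through, 45 mm tall, about 150 g; its z axis is the tube's axis. Grip it across its outside. A shorter (25 mm) orange sleeve lies about as well and is not wanted.
- star_hub (a point): Point on the axis of the yellow 8-toothed plastic star wheel, mid-way up its hub, 37 mm above the wheel's underside; z up. A flat star 130 mm across, 12 mm thick, with a tubular hub 44 mm outside rising 50 mm above it (top 25 mm above this point); 30 mm bore right through; about 220 g. Starts flat, hub up. Grip across the hub. A green 6-toothed wheel of the same size is not wanted.
Not all that is in view belongs to the job. Of the things that look like the part that bears star_hub, the larger one is meant. What is shaped like the part that bears spindle_foot but purple is not meant.

How it is judged:
By the outcome, as a careful person would: the job done as asked, in the order asked, and still so for the second after the job is handed in, with the robot touching nothing.
It also fails if it takes over 64 s, if anything falls off the work surface, if the arm or the gripper's body presses on something with over 40 N, if the wrist force passes 120 N, or if a joint passes its speed limit or range.

ROBOT

A 6-joint arm with a two-finger parallel gripper is mounted at the origin on the work surface. World frame = base frame: x ahead of the robot, y to its left, z up, the work surface at z = 0. Lengths are in mm, angles in degrees, forces in N, time in s.
With the tool pointing down it reaches from about 425 to 925 mm from the base axis. Payload 12.5 kg.
Tool frame: the origin (TCP) lies midway between the tips of the shut fingers; the grasp point (between the pads) lies 19 mm behind it; z points along the fingers, y is the direction in which the jaws open and shut (so a half turn about z gives the same grasp; the last joint's range is limited). The gripper opens to 85 mm and grips with 20 to 120 N. Pads are 22 mm wide; open, the fingers measure 114 mm over their backs; the gripper's body (76 mm by 85 mm) begins 54 mm behind the grasp point. The pads swing forward as they close: fully open they stand 13 mm farther back than shut.
Start: joints at [57.72, 28.126, 89.318, -0, 62.55, -6.05], TCP at [276.221, 560.666, 231.327] pointing down, gripper open.
Joint ranges: [-177.58, 177.58], [-47.91, 125.51], [2.72, 160], [-65.01, 245.01], [3.68, 167.84], [-153.87, 153.87]. Speed limits (degrees/s): [127.2, 127.2, 159.86, 180, 180, 180].

INTERFACE

Orientations are given as [roll, pitch, yaw] about the fixed x, y, z axes, in that order (R = Rz(yaw) Ry(pitch) Rx(roll)).
In Python, from bench import get_obs, get_image, camera_info, close_job gives the robot as it stands. The module is installed in compiled form; this text tells all that it offers.
- The arm moves only by the tool jog_arm, never from a script. Its argument "targets" is a list of rows, each a list of 5 numbers: the shift along the tool's x, y, z in mm, then the turn about the tool's z in degrees, then the closure, from 0 (fully open) to 1 (shut). A call has 1 to 8 rows; each row is the pose to reach, as a shift and turn from the pose commanded when the call began, along the tool's axes at that moment; what a row does not reach only later rows make up. A row lasts 1/10 s, in which the tool goes at most 50 mm and 8.59 degrees, less where a joint would pass 70% of its speed; a pose out of reach is approached as far as the arm can. A call with a gripper value outside its range is refused whole. The fingers move at their own pace and stop on an object; "grip_force" is the grip in N (left out, the last holds). Time passes only in rows, so rows that repeat a pose let the fingers close. It gives the time, the measured TCP pose, the force and the opening at its end, in the units of the state.
- get_obs(): the state, without advancing time (a new reading comes with each control period).
- get_image(name): name is "side" or "top"; returns the picture (480x640x3 uint8, red, green, blue); there is no depth.
- camera_info(name): a dict with "fx", "fy", "cx", "cy" (pixels), "k1" (the pictures are not rectified: a ray, as slopes to the right and down, at radius r is drawn at 1 + k1 r^2 times it, then the intrinsics apply), "rvec" (rotation vector, rad) and "tvec" (3), from world to camera coordinates, as OpenCV has them. Camera axes: x right, y down, z forward; pixel columns grow to the right and rows downward; lengths in mm; the calibration is good to about 2 mm. A picture is of the moment at which its call begins. camera_info takes no time and is no camera call.
- close_job(): hands the job in, once; it reports no verdict.
The state is a dict: "time_s": time; "joint_positions": joint angles; "joint_velocities": joint speeds; "effort": joint torques, N m; "position": TCP position; "tcp_rot": TCP orientation; "contact_force": force on the tool from outside, world axes, zero at the start; "torque": the same for the moment, N m; "finger_gap": finger opening in mm.
Only numpy, scipy, OpenCV 4.12 (cv2) and the standard library are available. Lean on these libraries where they do the work, as an engineer would, in place of code of your own. Each camera call takes 0.05 s, during which the arm holds its last target.

## Working session

There is one attempt and no reset: what is moved stays moved. The work goes in short steps, Python scripts to look and compute and a tool call to move; the robot and the scene stay as the last step left them, time stands still between calls to the robot, and variables do not carry over. Pictures are saved under pics/ and viewed, and the job is handed in when it is done.

Besides the shell and the picture viewer there is one more tool, called after ">>>" as name(argument=value, ...), one argument or row to a line, values as JSON. jog_arm: Moves the arm, as the interface text tells. Its arguments: {"type":"object","properties":{"targets":{"type":"array","items":{"type":"array","items":{"type":"number"}}},"grip_force":{"type":"number"}},"required":["targets"]}

```bash
mkdir -p pics; ls; python3 - <<'E'
from bench import *
import cv2
print(get_obs())
for n in("side","top"):
    im=get_image(n); cv2.imwrite(f"pics/{n}0.png",im[:,:,::-1]); print(n,camera_info(n))
E
```

```text
pics
{'time_s': 0.0, 'joint_positions': array([ 5.77194741e+01,  2.81656027e+01,  8.93500183e+01,  8.53108871e-04,
        6.25491833e+01, -6.04933825e+00]), 'joint_velocities': array([ 0.01643734, -0.07427007, -0.02846651,  0.0386655 , -0.00825194,
       -0.01059806]), 'effort': array([-1.37328021e-03, -6.18471479e+01, -2.61573011e+01, -2.73472715e-04,
        4.20657816e-03,  1.27359900e-05]), 'position': array([276.09250923, 560.46351879, 230.7126022 ]), 'tcp_rot': array([-1.79935636e+02, -7.58177634e-03,  1.53768414e+02]), 'contact_force': array([-0.06504936, -0.01428155,  0.41504956]), 'torque': array([ 0.01374239, -0.02344105, -0.00819033]), 'finger_gap': 85.37464596287306}
side {'fx': 563.9396814728852, 'fy': 563.9396814728852, 'cx': 328.39585276615213, 'cy': 233.69321073118547, 'k1': -0.1188737511201954, 'rvec': array([ 2.23590606, -0.20713442,  0.13117738]), 'tvec': array([-417.93917672,  114.95397495, 1302.63655742])}
top {'fx': 499.1087364409299, 'fy': 499.1087364409299, 'cx': 316.2506231494182, 'cy': 244.39451169409142, 'k1': -0.12808486894375412, 'rvec': array([ 2.21177186, -2.18093975,  0.10541281]), 'tvec': array([  37.1374507 ,  461.68114199, 1171.27702506])}
```

View pics/side0.png

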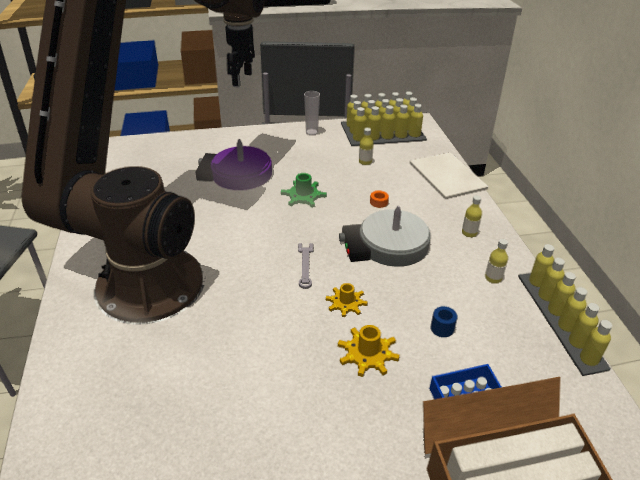

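View pics/top0.png

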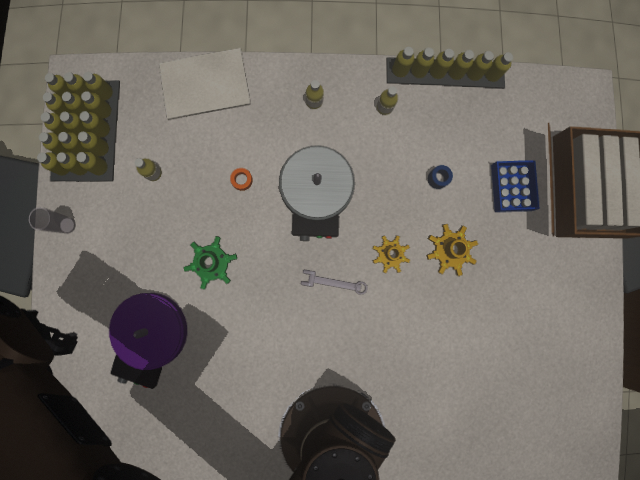

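Both views show the grey turntable (side 395,237; top 317,182), the blue sleeve (side 444,321; top 440,177) and the large yellow wheel (side 369,349; top 455,250). I'll measure these next.

```bash
cat > h.py <<'E'
import numpy as np,cv2
from bench import *
def cam(n):
    c=camera_info(n);K=np.array([[c['fx'],0,c['cx']],[0,c['fy'],c['cy']],[0,0,1]]);D=np.array([c['k1'],0,0,0,0.])
    R=cv2.Rodrigues(np.array(c['rvec']))[0];return K,D,R,np.array(c['tvec'])
def ray(n,uv):
    K,D,R,t=cam(n);p=cv2.undistortPoints(np.array(uv,float).reshape(-1,1,2),K,D).reshape(-1,2)
    d=np.c_[p,np.ones(len(p))]@R; return -R.T@t,d
def plane(n,uv,z):
    o,d=ray(n,uv);s=(z-o[2])/d[:,2];return o+d*s[:,None]
def tri(a,b):
    o1,d1=ray("side",a);o2,d2=ray("top",b);d1=d1[0]/np.linalg.norm(d1);d2=d2[0]/np.linalg.norm(d2)
    s=np.linalg.lstsq(np.c_[d1,-d2],o2-o1,rcond=None)[0];p,q=o1+s[0]*d1,o2+s[1]*d2
    return (p+q)/2,np.linalg.norm(p-q)
def proj(n,P):
    K,D,R,t=cam(n);return cv2.projectPoints(np.array(P,float).reshape(-1,1,3),R,t,K,D)[0].reshape(-1,2)
def circ(P):
    A=np.c_[2*P[:,:2],np.ones(len(P))];s=np.linalg.lstsq(A,(P[:,:2]**2).sum(1),rcond=None)[0]
    return s[:2],np.sqrt(s[2]+s[0]**2+s[1]**2)
E
python3 - <<'E'
from h import *
ims={n:cv2.imread(f"pics/{n}0.png") for n in("side","top")}
def comp(n,lo,hi,near):
    m=cv2.inRange(cv2.cvtColor(ims[n],cv2.COLOR_BGR2HSV),lo,hi)
    m=cv2.morphologyEx(m,cv2.MORPH_CLOSE,np.ones((3,3)))
    cs=cv2.findContours(m,cv2.RETR_EXTERNAL,cv2.CHAIN_APPROX_NONE)[0]
    cs=[c for c in cs if cv2.contourArea(c)>60]
    c=min(cs,key=lambda c:np.hypot(*(c.reshape(-1,2).mean(0)-near)))
    h=cv2.convexHull(c);M=cv2.moments(h);return h,(M['m10']/M['m00'],M['m01']/M['m00'])
B=((100,80,20),(125,255,255));Y=((17,120,60),(32,255,255))
hs,cs=comp("side",*B,(444,321));ht,ct=comp("top",*B,(440,177))
print("sleeve",cs,ct,tri(cs,ct),plane("top",[ct],22.5),plane("side",[cs],22.5))
for n,near in(("side",(369,349)),("top",(453,250))):
    h,c=comp(n,*Y,near); print("star",n,c,cv2.boundingRect(h),plane(n,[c],12))
tiles=[]
for n,u,v in(("side",395,237),("side",444,321),("side",369,349),("top",317,182),("top",440,177),("top",455,250)):
    s=48; c=ims[n][v-s//1:v+s,u-s:u+s]; tiles.append(cv2.resize(c,(264,264),interpolation=cv2.INTER_CUBIC))
cv2.imwrite("pics/z0.png",np.vstack([np.hstack(tiles[:3]),np.hstack(tiles[3:])]))
E
```

```text
sleeve (443.4614740368509, 321.3525963149079) (441.8137893593919, 175.14820846905536) (array([ 629.04896834, -256.99439414,   26.95885502]), np.float64(7.972306112394553)) [[ 634.00712606 -259.39363666   22.5       ]] [[ 626.91528122 -253.25851494   22.5       ]]
star side (367.8896353838617, 350.8085240394709) (338, 325, 61, 52) [[ 449.94936463 -293.65835288   12.        ]]
star top (452.01649327581833, 249.44531844709465) (427, 224, 51, 52) [[ 454.04315564 -285.96019915   12.        ]]
```

View pics/z0.png

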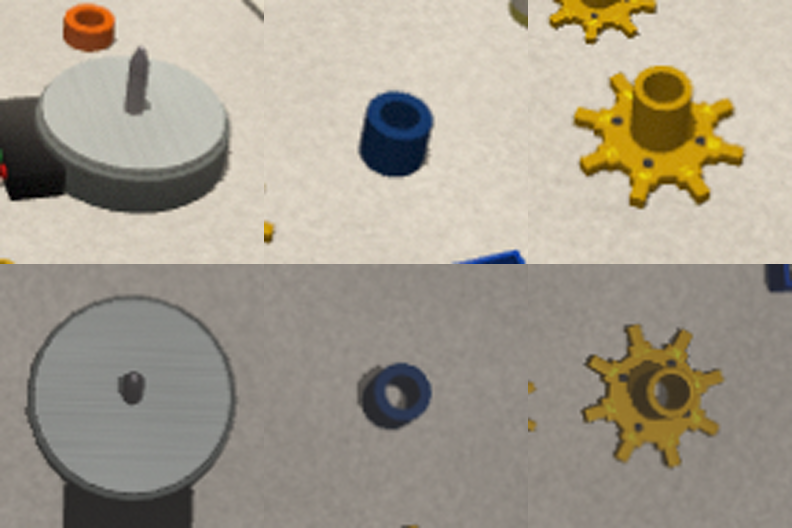

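```bash
python3 - <<'E'
from h import *
ims={n:cv2.imread(f"pics/{n}0.png") for n in("side","top")}
tiles=[]
for n,u,v in(("side",396,218),("side",444,318),("side",370,337),("top",317,180),("top",440,177),("top",457,249)):
    s=18; c=ims[n][v-s:v+s,u-s:u+s]; c=cv2.resize(c,(252,252),interpolation=cv2.INTER_NEAREST)
    c=cv2.convertScaleAbs(c,alpha=1.5)
    for k in range(0,36,6):
        cv2.putText(c,str(u-s+k),(k*7,8),0,.3,(255,255,255));cv2.putText(c,str(v-s+k),(0,k*7+8),0,.3,(0,255,255))
    tiles.append(c)
cv2.imwrite("pics/z1.png",np.vstack([np.hstack(tiles[:3]),np.hstack(tiles[3:])]))
# deck
m=cv2.inRange(cv2.cvtColor(ims["top"],cv2.COLOR_BGR2HSV),(70,0,100),(110,60,255))
cs=cv2.findContours(m,cv2.RETR_EXTERNAL,cv2.CHAIN_APPROX_NONE)[0]
c=max([c for c in cs if abs(c.mean(0)[0][0]-317)<30 and abs(c.mean(0)[0][1]-182)<30],key=cv2.contourArea)
h=cv2.convexHull(c).reshape(-1,2);print(cv2.boundingRect(h),circ(plane("top",h,48)))
m=cv2.inRange(cv2.cvtColor(ims["side"],cv2.COLOR_BGR2HSV),(50,5,130),(120,90,255))
cs=cv2.findContours(m,cv2.RETR_EXTERNAL,cv2.CHAIN_APPROX_NONE)[0]
cc=[c for c in cs if 330<c.mean(0)[0][0]<440 and 200<c.mean(0)[0][1]<280]
if cc:
    h=cv2.convexHull(max(cc,key=cv2.contourArea)).reshape(-1,2);print(cv2.boundingRect(h),circ(plane("side",h,48)))
g=cv2.cvtColor(ims["top"],cv2.COLOR_BGR2HSV)
for y in(177,): print(g[y,425:458].tolist())
E
```

```text
(329, 193, 2, 2) (array([578.48920112,  14.98329366]), np.float64(1.6574867696254438))
[[16, 24, 140], [13, 20, 88], [20, 10, 73], [113, 23, 45], [113, 23, 45], [120, 17, 44], [120, 22, 46], [114, 78, 62], [111, 120, 83], [111, 115, 82], [111, 116, 81], [113, 33, 100], [13, 13, 136], [16, 23, 147], [16, 22, 149], [17, 24, 151], [15, 25, 121], [13, 20, 89], [10, 12, 64], [113, 23, 45], [120, 23, 45], [120, 17, 44], [120, 24, 43], [114, 67, 57], [112, 108, 78], [112, 113, 81], [111, 115, 80], [110, 57, 99], [15, 21, 145], [15, 25, 145], [17, 24, 146], [15, 24, 148], [13, 24, 151]]
```

View pics/z1.png

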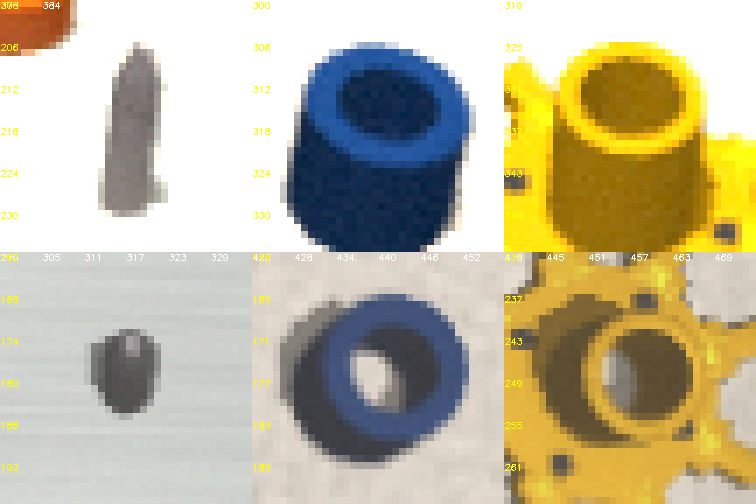

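```bash
python3 - <<'E'
from h import *
ims={n:cv2.imread(f"pics/{n}0.png") for n in("side","top")}
def rim(n,lo,hi,near,z,name):
    m=cv2.inRange(cv2.cvtColor(ims[n],cv2.COLOR_BGR2HSV),lo,hi)
    cs=cv2.findContours(m,cv2.RETR_EXTERNAL,cv2.CHAIN_APPROX_NONE)[0]
    c=[c for c in cs if np.hypot(*(c.reshape(-1,2).mean(0)-near))<15]
    c=max(c,key=cv2.contourArea);h=cv2.convexHull(c).reshape(-1,2);print(name,n,cv2.boundingRect(h),cv2.fitEllipse(h)[0],*circ(plane(n,h,z)))
    return cv2.fitEllipse(h)[0]
for n,a in(("top",(440,177)),("side",(444,314))):
    print([rim(n,(100,60,v),(125,255,255),a,45,"sleeve%d"%v) for v in(55,65,75,90) if n=="side" or v<80])
print("tri star rim",tri((369.5,332.6),(459.0,248.1)),plane("side",[(369.5,332.6)],62),plane("top",[(459.0,248.1)],62))
print("tip",plane("side",[(397.4,205.8)],118),plane("top",[(317.5,173)],118), tri((397.4,205.8),(317.5,173)))
g={n:cv2.cvtColor(ims[n],cv2.COLOR_BGR2HSV) for n in ims}
print(g["top"][182,272:285].tolist(),g["top"][182,348:362].tolist(),g["top"][140:152,317].tolist())
print(g["side"][237,360:372].tolist(),g["side"][237,424:436].tolist())
E
```

```text
sleeve55 top (432, 165, 21, 21) (441.5577697753906, 175.23365783691406) [ 628.95948935 -252.46066834] 24.97703520259046
sleeve65 top (432, 165, 21, 21) (441.8367614746094, 175.10958862304688) [ 629.24926608 -253.16516862] 24.480595779710605
sleeve75 top (433, 165, 20, 21) (442.0086364746094, 175.0852508544922) [ 629.34796884 -253.48068937] 24.232110849996936
[(441.5577697753906, 175.23365783691406), (441.8367614746094, 175.10958862304688), (442.0086364746094, 175.0852508544922)]
sleeve55 side (433, 306, 24, 19) (444.8462219238281, 315.052001953125) [ 625.63451295 -255.40607502] 25.433002400594102
sleeve65 side (433, 306, 24, 18) (444.7922668457031, 314.8670959472656) [ 625.66231737 -254.82505405] 25.111927589439887
sleeve75 side (433, 306, 24, 18) (444.7730407714844, 314.7434997558594) [ 625.71869819 -254.50719956] 24.88820757173657
sleeve90 side (433, 306, 24, 17) (444.8893127441406, 314.5541076660156) [ 626.09728042 -254.00902976] 24.49617600721208
[(444.8462219238281, 315.052001953125), (444.7922668457031, 314.8670959472656), (444.7730407714844, 314.7434997558594), (444.8893127441
[... 613 characters left out ...]
 141], [60, 5, 142], [50, 6, 125], [50, 9, 81], [23, 11, 92], [16, 22, 125], [16, 23, 143], [16, 23, 144], [14, 23, 144], [15, 22, 141], [18, 22, 141], [15, 21, 143]] [[18, 21, 143], [17, 24, 149], [16, 25, 150], [18, 23, 146], [15, 21, 146], [19, 18, 116], [30, 5, 98], [45, 4, 126], [60, 4, 137], [60, 4, 137], [50, 5, 140], [50, 6, 139]]
[[13, 34, 67], [15, 26, 79], [27, 21, 110], [33, 20, 116], [30, 17, 104], [27, 19, 120], [30, 16, 158], [33, 16, 192], [24, 13, 192], [25, 17, 192], [30, 15, 190], [28, 16, 189]] [[36, 13, 192], [33, 13, 191], [33, 15, 191], [33, 15, 168], [30, 11, 118], [34, 18, 114], [21, 28, 148], [20, 31, 197], [18, 28, 216], [20, 31, 217], [20, 30, 211], [19, 29, 213]]
```

```bash
python3 - <<'E'
from h import *
ims={n:cv2.imread(f"pics/{n}0.png") for n in("side","top")}
for n,a,lo,hi in(("top",(317,182),(25,0,110),(110,15,200)),("side",(395,232),(22,8,150),(120,22,204))):
    m=cv2.inRange(cv2.cvtColor(ims[n],cv2.COLOR_BGR2HSV),lo,hi)
    m=cv2.morphologyEx(cv2.medianBlur(m,5),cv2.MORPH_OPEN,np.ones((5,5)))
    cs=cv2.findContours(m,cv2.RETR_EXTERNAL,cv2.CHAIN_APPROX_NONE)[0]
    c=[c for c in cs if np.hypot(*(c.reshape(-1,2).mean(0)-a))<25]
    c=max(c,key=cv2.contourArea);h=cv2.convexHull(c).reshape(-1,2)
    print(n,cv2.boundingRect(h),cv2.fitEllipse(h)[0],*circ(plane(n,h,48)))
P=[[605,45.5,48],[605,45.5,100],[605,45.5,118]]
print(proj("top",P),proj("side",P))
E
```

```text
top (282, 147, 71, 70) (316.7037353515625, 181.48060607910156) [607.17756487  45.12609476] 83.13003193831828
side (363, 210, 66, 40) (395.2047119140625, 229.53115844726562) [604.20144497  44.82207782] 82.6431608975212
[[316.59038173 182.09363401]
 [317.17972596 177.55155461]
 [317.39662483 175.88024583]] [[395.40947042 228.41014093]
 [397.44842438 211.63792638]
 [398.17283091 205.65059135]]
```

```bash
cat >> h.py <<'E'
from scipy.spatial.transform import Rotation as Ro
def shift(goal):
    o=get_obs();R=Ro.from_euler('xyz',o['tcp_rot'],degrees=True).as_matrix()
    print('t',o['time_s'],'pos',o['position'].round(1),'rot',o['tcp_rot'].round(2),'F',o['contact_force'].round(1),'gap',round(o['finger_gap'],1),'j',o['joint_positions'].round(0))
    print('shift',(R.T@(np.array(goal)-o['position'])).round(1))
E
python3 -c "
from h import *
shift([627.5,-253.8,150])"
```

```text
t 0.1 pos [276.1 560.5 230.8] rot [-1.7994e+02 -1.0000e-02  1.5377e+02] F [-0.5 -0.1  0.3] gap 85.2 j [58. 28. 89.  0. 63. -6.]
shift [-675.1 -575.    81.3]
```

>>> jog_arm(
  targets=[
    [-675,-575,20,0,0],
    [-675,-575,20,0,0],
    [-675,-575,20,0,0],
    [-675,-575,20,0,0],
    [-675,-575,20,0,0],
    [-675,-575,20,0,0],
    [-675,-575,20,0,0],
    [-675,-575,20,0,0],
  ],
  grip_force=60,
)

```text
time_s: 0.9
position: [435.0, 191.6, 222.2]
tcp_rot: [180.0, -0.0, 153.8]
contact_force: [1.2, -0.3, -0.1]
finger_gap: 85.5
```

```bash
python3 -c "
from h import *
shift([627.5,-253.8,130])"
```

```text
t 0.9 pos [435.  191.6 222.2] rot [180.    -0.   153.78] F [ 1.2 -0.3 -0.1] gap 85.5 j [ 16.  17. 110.   0.  53. -48.]
shift [-369.5 -314.5   92.2]
```

>>> jog_arm(
  targets=[
    [-370,-315,60,0,0],
    [-370,-315,60,0,0],
    [-370,-315,60,0,0],
    [-370,-315,60,0,0],
    [-370,-315,60,0,0],
    [-370,-315,60,0,0],
    [-370,-315,60,0,0],
    [-370,-315,60,0,0],
  ],
)

```text
time_s: 1.7
position: [592.5, -173.0, 172.7]
tcp_rot: [180.0, -0.0, 153.8]
contact_force: [1.3, 0.5, 0.4]
finger_gap: 85.2
```

```bash
python3 -c "
from h import *
shift([627.5,-253.8,80])"
```

```text
t 1.7 pos [ 592.5 -173.   172.7] rot [ 1.7999e+02 -3.0000e-02  1.5376e+02] F [1.3 0.5 0.4] gap 85.2 j [-22.  31.  94.   0.  55. -86.]
shift [-67.2 -57.   92.7]
```

>>> jog_arm(
  targets=[
    [-67,-57,40,0,0],
    [-67,-57,60,0,0],
    [-67,-57,60,0,0],
    [-67,-57,60,0,0],
  ],
)

```text
time_s: 2.1
position: [626.3, -252.2, 111.3]
tcp_rot: [180.0, -0.2, 153.7]
contact_force: [-0.5, 0.1, 0.1]
finger_gap: 85.1
```

```bash
python3 -c "
from h import *
shift([627.5,-253.8,10])
for n in('side','top'): cv2.imwrite(f'pics/{n}1.png',get_image(n)[:,:,::-1])
a=cv2.imread('pics/side1.png')[220:400,350:560];b=cv2.imread('pics/top1.png')[90:270,340:550]
cv2.imwrite('pics/z2.png',cv2.resize(np.hstack([a,b]),(798,342)))"
```

```text
t 2.1 pos [ 626.3 -252.2  111.3] rot [179.99  -0.19 153.68] F [-0.5  0.1  0.1] gap 85.1 j [-28.  39.  88.   0.  53. -91.]
shift [ -2.1  -0.9 101.3]
```

View pics/z2.png

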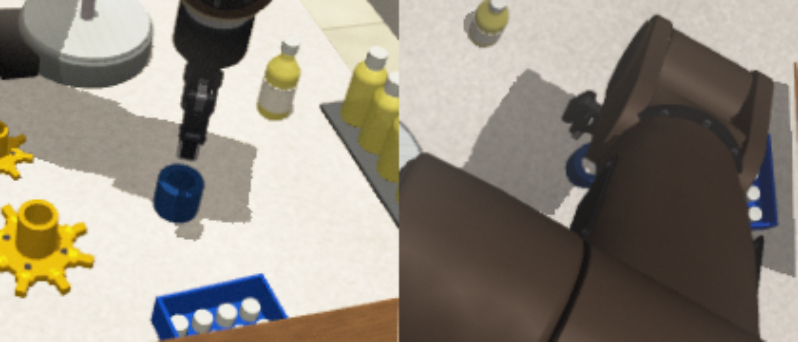

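The side view shows the gripper directly above the sleeve (about 445,320 in the side picture). The arm hides the sleeve in the top view. I'll descend.

>>> jog_arm(
  targets=[
    [-1,0,40,0,0],
    [-1,0,70,0,0],
    [-1,0,90,0,0],
    [-1,0,101,0,0],
    [-1,0,101,0,0],
    [-1,0,101,0,0],
  ],
)

```text
time_s: 2.8
position: [628.6, -251.8, 13.9]
tcp_rot: [180.0, 0.1, 153.8]
contact_force: [0.8, -0.6, -0.1]
finger_gap: 85.8
```

```bash
python3 -c "
from h import *
shift([627.5,-253.8,10])"
```

```text
t 2.8 pos [ 628.6 -251.8   13.9] rot [1.8000e+02 1.1000e-01 1.5381e+02] F [ 0.8 -0.6 -0.1] gap 85.8 j [-27.  47.  91.   0.  43. -91.]
shift [ 0.1 -2.3  3.9]
```

>>> jog_arm(
  targets=[
    [0,-2,4,0,0],
    [0,-2,4,0,0],
    [0,-2,4,0,1],
    [0,-2,4,0,1],
    [0,-2,4,0,1],
    [0,-2,4,0,1],
    [0,-2,4,0,1],
    [0,-2,4,0,1],
  ],
)

```text
time_s: 3.6
position: [627.3, -254.0, 9.0]
tcp_rot: [180.0, 0.1, 153.8]
contact_force: [-0.3, 0.9, 5.9]
finger_gap: 50.8
```

>>> jog_arm(
  targets=[
    [0,0,0,0,1],
    [0,0,0,0,1],
    [0,0,0,0,1],
    [0,0,0,0,1],
  ],
)

```text
time_s: 4.0
position: [627.2, -254.1, 8.9]
tcp_rot: [180.0, 0.0, 153.8]
contact_force: [-0.7, 0.4, 5.7]
finger_gap: 50.6
```

```bash
python3 -c "
from h import *
shift([627.5,-253.8,10])
for n in('side',): cv2.imwrite(f'pics/{n}2.png',get_image(n)[:,:,::-1])
a=cv2.imread('pics/side2.png')[240:380,360:540]
cv2.imwrite('pics/z3.png',cv2.resize(a,None,fx=3,fy=3))"
```

```text
t 4.0 pos [ 627.2 -254.1    8.9] rot [1.8000e+02 5.0000e-02 1.5377e+02] F [-0.7  0.4  5.7] gap 50.6 j [-28.  47.  91.   0.  42. -91.]
shift [-0.1  0.3 -1.1]
```

View pics/z3.png

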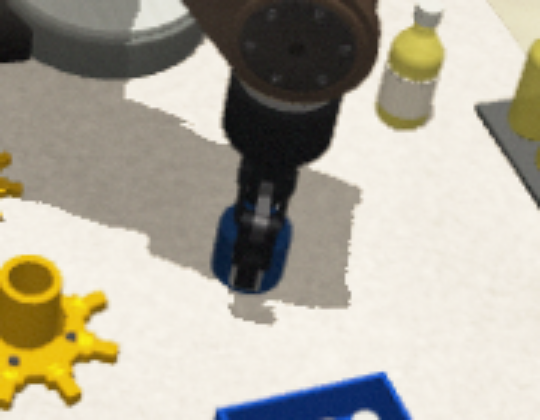

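The gripper holds the sleeve at a gap of 50.6 mm. I'll lift it.

>>> jog_arm(
  targets=[
    [0,0,-30,0,1],
    [0,0,-60,0,1],
    [0,0,-100,0,1],
    [0,0,-150,0,1],
    [0,0,-150,0,1],
    [0,0,-150,0,1],
  ],
)

```text
time_s: 4.65
position: [627.1, -253.9, 159.1]
tcp_rot: [180.0, 0.1, 153.8]
contact_force: [-0.2, 0.1, -1.9]
finger_gap: 50.8
```

```bash
python3 -c "
from h import *
shift([605.7,45,160])"
```

```text
t 4.65 pos [ 627.1 -253.9  159.1] rot [1.8000e+02 1.0000e-01 1.5377e+02] F [-0.2  0.1 -1.9] gap 50.8 j [-28.  36.  86.   0.  58. -91.]
shift [151.3 258.7  -1.1]
```

>>> jog_arm(
  targets=[
    [15,26,0,0,1],
    [33,57,0,0,1],
    [53,91,0,0,1],
    [73,125,0,0,1],
    [93,159,0,0,1],
    [112,192,0,0,1],
    [130,222,0,0,1],
    [142,243,0,0,1],
  ],
)

```text
time_s: 5.45
position: [605.8, 29.1, 156.3]
tcp_rot: [-179.9, -0.2, 153.8]
contact_force: [0.3, 0.5, -0.7]
finger_gap: 50.6
```

>>> jog_arm(
  targets=[
    [9,16,0,0,1],
    [9,16,0,0,1],
    [9,16,0,0,1],
    [9,16,0,0,1],
  ],
)

```text
time_s: 5.85
position: [605.8, 44.4, 157.4]
tcp_rot: [-180.0, -0.1, 153.7]
contact_force: [0.3, -0.2, -1.8]
finger_gap: 50.7
```

```bash
python3 -c "
from h import *
for n in('side','top'): cv2.imwrite(f'pics/{n}3.png',get_image(n)[:,:,::-1])
shift([605.7,45,160])
a=cv2.imread('pics/side3.png')[120:300,300:500];b=cv2.imread('pics/top3.png')[90:270,220:420]
cv2.imwrite('pics/z4.png',cv2.resize(np.hstack([a,b]),(800,360),interpolation=2))"
```

```text
t 5.95 pos [606.   44.2 157.8] rot [-1.7999e+02 -3.0000e-02  1.5371e+02] F [ 0.7  0.2 -1. ] gap 50.8 j [ -2.  31.  96.   0.  52. -66.]
shift [ 0.6  0.5 -2.2]
```

View pics/z4.png

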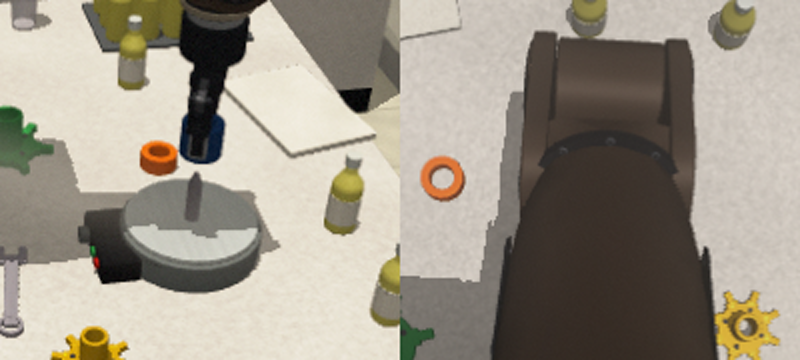

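```bash
python3 -c "
from h import *
print(proj('side',[[606,44.3,171],[606,44.3,149],[606,44.3,193],[605.7,45,118]]))
im=cv2.imread('pics/side3.png');m=cv2.inRange(cv2.cvtColor(im,cv2.COLOR_BGR2HSV),(100,80,20),(125,255,255))[160:210,380:425]
ys,xs=np.nonzero(m)
for y in sorted(set(ys)): print(y+160,xs[ys==y].min()+380,xs[ys==y].max()+380,end='; ')
"
```

```text
[[400.91516471 187.69773842]
 [399.98949539 195.35652821]
 [401.85608276 179.88695005]
 [398.50860219 205.74224896]]
177 405 407; 178 392 409; 179 392 410; 180 391 411; 181 391 411; 182 391 411; 183 391 411; 184 391 411; 185 391 411; 186 391 411; 187 391 410; 188 391 410; 189 391 410; 190 390 410; 191 390 410; 192 390 410; 193 390 410; 194 390 409; 195 390 409; 196 390 409; 197 391 409; 198 392 408; 199 393 408; 200 395 406; 201 397 403;
```

>>> jog_arm(
  targets=[
    [1,0,10,0,1],
    [1,0,25,0,1],
    [1,0,40,0,1],
    [1,0,55,0,1],
    [1,0,70,0,1],
    [1,0,83,0,1],
    [1,0,92,0,1],
    [1,0,95,0,1],
  ],
)

```text
time_s: 6.75
position: [604.8, 45.5, 62.1]
tcp_rot: [-180.0, -0.1, 153.8]
contact_force: [-0.6, 0.2, -1.6]
finger_gap: 50.8
```

>>> jog_arm(
  targets=[
    [0,0,1,0,1],
    [0,0,2,0,1],
    [0,0,3,0,1],
    [0,0,3,0,1],
  ],
)

```text
time_s: 7.15
position: [605.3, 45.6, 60.6]
tcp_rot: [180.0, 0.0, 153.8]
contact_force: [0.8, -0.1, -1.3]
finger_gap: 50.5
```

```bash
python3 -c "
from h import *
shift([605,45,57])"
```

```text
t 7.15 pos [605.3  45.6  60.6] rot [1.7998e+02 3.0000e-02 1.5377e+02] F [ 0.8 -0.1 -1.3] gap 50.5 j [ -2.  39. 100.   0.  41. -66.]
shift [-0.1 -0.7  3.6]
```

>>> jog_arm(
  targets=[
    [0,0,1,0,1],
    [0,0,2,0,1],
    [0,0,3,0,1],
    [0,0,3,0,1],
  ],
)

```text
time_s: 7.55
position: [605.1, 45.6, 57.1]
tcp_rot: [-180.0, -0.0, 153.8]
contact_force: [0.4, -0.2, -1.6]
finger_gap: 50.6
```

>>> jog_arm(
  targets=[
    [0,0,1,0,1],
    [0,0,1,0,1],
    [0,0,1,0,1],
  ],
)

```text
time_s: 7.85
position: [605.2, 45.6, 56.9]
tcp_rot: [180.0, 0.0, 153.8]
contact_force: [-1.8, 0.2, 6.2]
finger_gap: 50.6
```

Contact came at TCP z = 56.9, which is the expected height for the sleeve seated on the deck. I'll release it and look.

>>> jog_arm(
  targets=[
    [0,0,0,0,0],
    [0,0,0,0,0],
    [0,0,0,0,0],
    [0,0,0,0,0],
    [0,0,0,0,0],
    [0,0,0,0,0],
  ],
)

```text
time_s: 8.45
position: [605.1, 45.6, 56.2]
tcp_rot: [180.0, -0.0, 153.8]
contact_force: [-0.1, 0.4, -0.6]
finger_gap: 85.5
```

>>> jog_arm(
  targets=[
    [0,0,-20,0,0],
    [0,0,-50,0,0],
    [0,0,-90,0,0],
    [0,0,-120,0,0],
    [0,0,-120,0,0],
    [0,0,-120,0,0],
  ],
)

```text
time_s: 9.05
position: [605.1, 45.6, 176.5]
tcp_rot: [180.0, 0.0, 153.8]
contact_force: [0.3, -0.0, -0.4]
finger_gap: 85.0
```

```bash
python3 -c "
from h import *
for n in('side',): cv2.imwrite(f'pics/{n}4.png',get_image(n)[:,:,::-1])
shift([452.6,-288,177])
a=cv2.imread('pics/side4.png')[150:280,320:480]
cv2.imwrite('pics/z5.png',cv2.resize(a,None,fx=4,fy=4))"
```

```text
t 9.1 pos [604.7  45.6 175.6] rot [-1.7998e+02 -4.0000e-02  1.5377e+02] F [0.2 0.3 0.1] gap 85.4 j [ -2.  30.  96.   0.  55. -66.]
shift [ -11.  -366.5   -1.3]
```

View pics/z5.png

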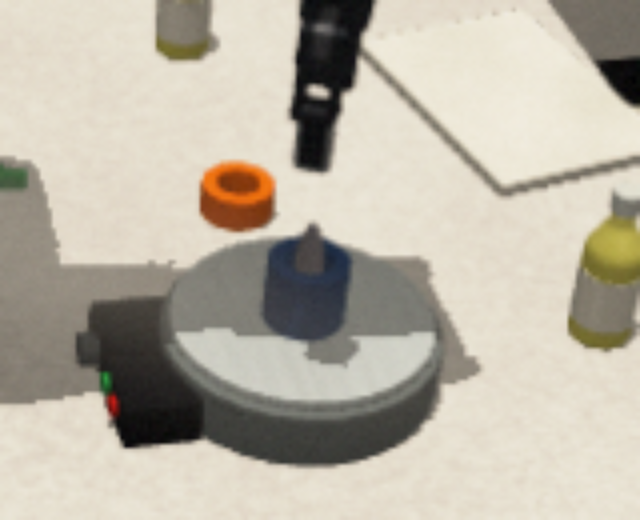

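The sleeve stands flat around the spindle, with the spindle tip showing at its bore (side about 398,212). Next I'll move to the star wheel.

>>> jog_arm(
  targets=[
    [-1,-30,0,0,0],
    [-2,-75,0,0,0],
    [-4,-125,0,0,0],
    [-6,-175,0,0,0],
    [-7,-225,10,0,0],
    [-8,-275,20,0,0],
    [-10,-320,30,0,0],
    [-11,-350,40,0,0],
  ],
)

```text
time_s: 9.9
position: [458.4, -275.4, 134.5]
tcp_rot: [180.0, -0.1, 153.7]
contact_force: [0.5, -0.3, -0.7]
finger_gap: 85.2
```

>>> jog_arm(
  targets=[
    [0,-16,10,0,0],
    [0,-16,20,0,0],
    [0,-16,20,0,0],
    [0,-16,20,0,0],
  ],
)

```text
time_s: 10.3
position: [453.7, -286.4, 115.9]
tcp_rot: [180.0, -0.1, 153.8]
contact_force: [0.2, 0.3, 0.3]
finger_gap: 85.5
```

```bash
python3 -c "
from h import *
for n in('side',): cv2.imwrite(f'pics/{n}5.png',get_image(n)[:,:,::-1])
shift([452.6,-288,22])
a=cv2.imread('pics/side5.png')[250:400,290:490]
cv2.imwrite('pics/z6.png',cv2.resize(a,None,fx=3.5,fy=3.5))"
```

```text
t 10.35 pos [ 453.9 -286.5  116.3] rot [ 1.7999e+02 -1.0000e-02  1.5386e+02] F [ 0.8  0.2 -0.4] gap 85.3 j [ -39.   30.  108.    0.   42. -103.]
shift [ 0.4 -2.  94.3]
```

View pics/z6.png

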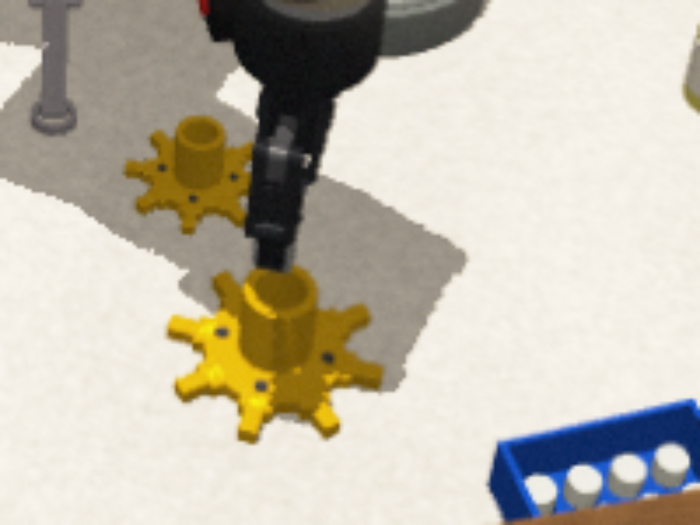

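The side view shows the gripper directly above the large yellow hub (side about 370,333). I'll descend.

>>> jog_arm(
  targets=[
    [0,-2,25,0,0],
    [0,-2,50,0,0],
    [0,-2,75,0,0],
    [0,-2,88,0,0],
    [0,-2,94,0,0],
    [0,-2,94,0,0],
    [0,-2,94,0,0],
  ],
)

```text
time_s: 11.05
position: [452.8, -289.5, 23.1]
tcp_rot: [-180.0, 0.1, 153.8]
contact_force: [-1.1, 0.2, -0.9]
finger_gap: 85.3
```

```bash
python3 -c "
from h import *
shift([452.6,-288,22])"
```

```text
t 11.05 pos [ 452.8 -289.5   23.1] rot [-1.7999e+02  7.0000e-02  1.5379e+02] F [-1.1  0.2 -0.9] gap 85.3 j [ -40.   39.  112.    0.   30. -103.]
shift [0.9 1.2 1.1]
```

>>> jog_arm(
  targets=[
    [0,0,0,0,1],
    [0,0,0,0,1],
    [0,0,0,0,1],
    [0,0,0,0,1],
    [0,0,0,0,1],
    [0,0,0,0,1],
    [0,0,0,0,1],
    [0,0,0,0,1],
  ],
)

```text
time_s: 11.85
position: [452.5, -289.5, 23.1]
tcp_rot: [-180.0, 0.1, 153.7]
contact_force: [-1.6, 1.7, 9.1]
finger_gap: 43.0
```

>>> jog_arm(
  targets=[
    [0,0,0,0,1],
    [0,0,0,0,1],
    [0,0,0,0,1],
  ],
)

```text
time_s: 12.15
position: [452.5, -289.5, 23.1]
tcp_rot: [-180.0, 0.1, 153.7]
contact_force: [-0.1, 1.4, 8.2]
finger_gap: 42.5
```

>>> jog_arm(
  targets=[
    [0,0,-15,0,1],
    [0,0,-40,0,1],
    [0,0,-80,0,1],
    [0,0,-120,0,1],
    [0,0,-150,0,1],
    [0,0,-165,0,1],
    [0,0,-170,0,1],
    [0,0,-170,0,1],
  ],
)

```text
time_s: 12.95
position: [452.2, -289.3, 192.3]
tcp_rot: [-180.0, 0.0, 153.8]
contact_force: [0.1, -0.1, -2.3]
finger_gap: 42.9
```

```bash
python3 -c "
from h import *
for n in('side',): cv2.imwrite(f'pics/{n}6.png',get_image(n)[:,:,::-1])
shift([605.1,45.3,192])
a=cv2.imread('pics/side6.png')[200:400,260:500]
cv2.imwrite('pics/z7.png',cv2.resize(a,None,fx=3,fy=3))"
```

```text
t 13.0 pos [ 452.1 -289.2  191.6] rot [ 1.7998e+02 -5.0000e-02  1.5377e+02] F [-0.3 -0.4 -2.4] gap 43.1 j [ -40.   24.  104.    0.   52. -103.]
shift [ 1.060e+01  3.677e+02 -3.000e-01]
```

View pics/z7.png

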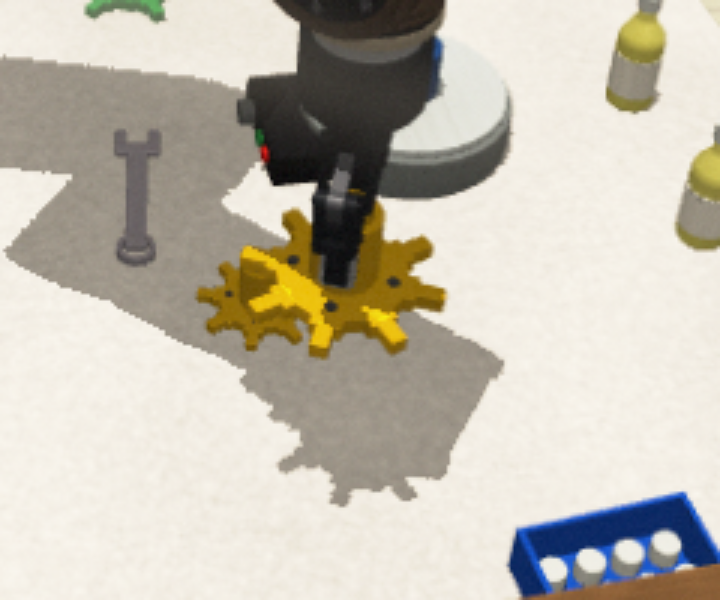

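The wheel is held level with its underside at about z = 169. I'll carry it over the spindle.

>>> jog_arm(
  targets=[
    [1,20,0,0,1],
    [2,55,0,0,1],
    [3,100,0,0,1],
    [4,145,0,0,1],
    [6,190,0,0,1],
    [7,235,0,0,1],
    [8,280,0,0,1],
    [9,315,0,0,1],
  ],
)

```text
time_s: 13.8
position: [583.7, -0.4, 190.6]
tcp_rot: [-180.0, -0.1, 153.8]
contact_force: [0.2, -0.7, -2.9]
finger_gap: 42.6
```

>>> jog_arm(
  targets=[
    [1,25,0,0,1],
    [2,40,0,0,1],
    [2,48,0,0,1],
    [2,52,0,0,1],
    [2,52,0,0,1],
    [2,52,0,0,1],
  ],
)

```text
time_s: 14.4
position: [604.5, 43.8, 192.2]
tcp_rot: [-180.0, -0.0, 153.7]
contact_force: [-0.4, -0.4, -2.4]
finger_gap: 42.8
```

```bash
python3 -c "
from h import *
for n in('side',): cv2.imwrite(f'pics/{n}7.png',get_image(n)[:,:,::-1])
shift([605.1,45.3,192])
P=get_obs()['position'];print(proj('side',[[*P[:2],P[2]+39],[*P[:2],P[2]-23+12]]))
a=cv2.imread('pics/side7.png')[100:300,290:500]
cv2.imwrite('pics/z8.png',cv2.resize(a,None,fx=3,fy=3))"
```

```text
t 14.45 pos [604.5  43.8 192.3] rot [-180.     -0.    153.71] F [-0.2  0.3 -1.8] gap 42.6 j [ -2.  29.  95.  -0.  56. -66.]
shift [0.1 1.6 0.3]
[[402.97096229 166.08441597]
 [400.80487994 184.2338882 ]]
```

View pics/z8.png

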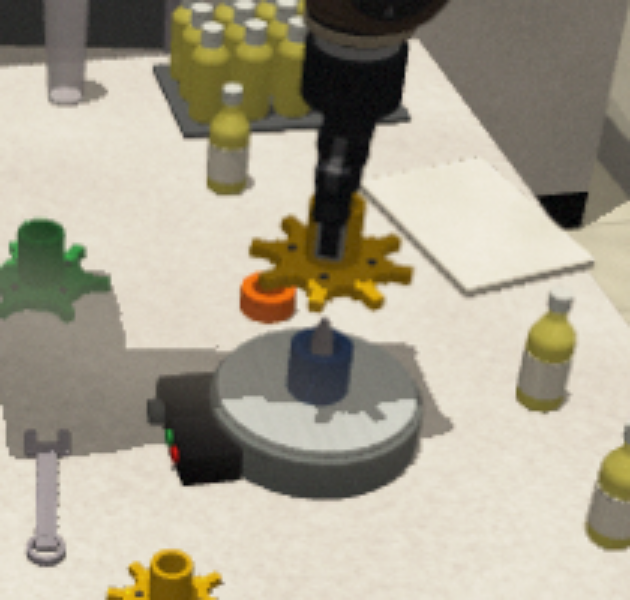

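>>> jog_arm(
  targets=[
    [0,1.5,5,0,1],
    [0,1.5,17,0,1],
    [0,1.5,30,0,1],
    [0,1.5,43,0,1],
    [0,1.5,55,0,1],
    [0,1.5,64,0,1],
    [0,1.5,70,0,1],
    [0,1.5,70,0,1],
  ],
)

```text
time_s: 15.25
position: [605.1, 46.1, 121.4]
tcp_rot: [-180.0, -0.1, 153.8]
contact_force: [-0.3, -0.4, -2.1]
finger_gap: 43.1
```

>>> jog_arm(
  targets=[
    [0,0,1,0,1],
    [0,0,2,0,1],
    [0,0,3,0,1],
    [0,0,4,0,1],
    [0,0,4,0,1],
  ],
)

```text
time_s: 15.75
position: [605.3, 46.0, 118.3]
tcp_rot: [180.0, 0.0, 153.8]
contact_force: [-0.4, 1.3, -1.7]
finger_gap: 43.2
```

>>> jog_arm(
  targets=[
    [0,0,1,0,1],
    [0,0,2,0,1],
    [0,0,2,0,1],
    [0,0,2,0,1],
  ],
)

```text
time_s: 16.15
position: [605.4, 46.0, 116.2]
tcp_rot: [180.0, -0.0, 153.8]
contact_force: [0.1, -0.1, -2.0]
finger_gap: 42.9
```

>>> jog_arm(
  targets=[
    [0,0,1,0,1],
    [0,0,1,0,1],
    [0,0,1,0,1],
  ],
)

```text
time_s: 16.45
position: [605.5, 46.0, 116.1]
tcp_rot: [180.0, 0.0, 153.8]
contact_force: [-2.5, -0.5, 6.8]
finger_gap: 43.1
```

Contact came at the expected height (z = 116.1). I'll release and retreat.

>>> jog_arm(
  targets=[
    [0,0,0,0,0],
    [0,0,0,0,0],
    [0,0,0,0,0],
    [0,0,0,0,0],
    [0,0,0,0,0],
    [0,0,0,0,0],
  ],
)

```text
time_s: 17.05
position: [605.4, 46.1, 115.2]
tcp_rot: [180.0, -0.0, 153.8]
contact_force: [0.6, 0.7, -0.1]
finger_gap: 85.2
```

>>> jog_arm(
  targets=[
    [0,0,-20,0,0],
    [0,0,-50,0,0],
    [0,0,-90,0,0],
    [0,0,-120,0,0],
    [0,0,-120,0,0],
    [0,0,-120,0,0],
  ],
)

```text
time_s: 17.65
position: [605.2, 46.0, 235.5]
tcp_rot: [180.0, 0.0, 153.8]
contact_force: [-0.7, 0.4, -0.1]
finger_gap: 85.5
```

>>> jog_arm(
  targets=[
    [0,-40,0,0,0],
    [0,-90,0,0,0],
    [0,-140,0,0,0],
    [0,-190,0,0,0],
    [0,-240,0,0,0],
    [0,-280,0,0,0],
    [0,-300,0,0,0],
    [0,-300,0,0,0],
  ],
)

```text
time_s: 18.45
position: [471.3, -224.9, 233.8]
tcp_rot: [180.0, -0.1, 153.6]
contact_force: [-0.2, 0.4, -0.2]
finger_gap: 85.4
```

```bash
python3 -c "
from h import *
for n in('side','top'): cv2.imwrite(f'pics/{n}8.png',get_image(n)[:,:,::-1])
shift([605.1,45.3,192])
print(proj('side',[[605,45,155],[605,45,105]]),proj('top',[[605,45,155],[605,45,105]]))
a=cv2.imread('pics/side8.png')[150:290,320:480];b=cv2.imread('pics/top8.png')[110:250,240:400]
cv2.imwrite('pics/z9.png',cv2.resize(np.hstack([a,b]),(800,350),interpolation=2))"
```

```text
t 18.55 pos [ 472.4 -222.9  234.2] rot [ 1.7997e+02 -1.1000e-01  1.5371e+02] F [ 0.4  1.  -0.3] gap 85.1 j [-33.  20. 103.   0.  57. -96.]
shift [-2.000e-01  2.992e+02  4.230e+01]
[[399.7538645  193.15609755]
 [397.70778047 210.10362448]] [[318.10024811 172.27328059]
 [317.46368302 177.09672765]]
```

View pics/z9.png

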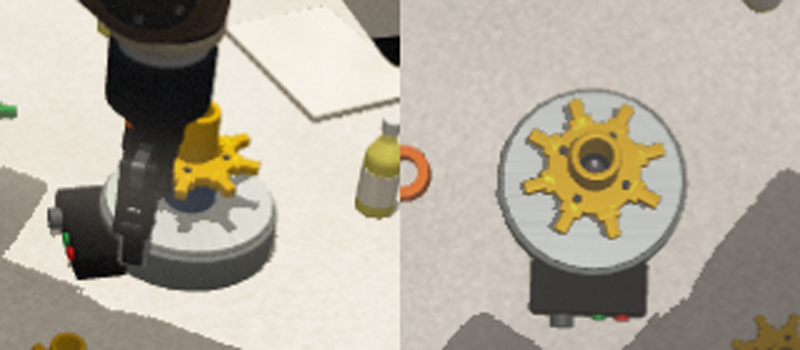

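The top view shows the wheel centred on the spindle: hub at (318.8,173.2) against (318.1,172.3) expected. The gripper partly blocks the side view, so I'll move it aside for a last look.

>>> jog_arm(
  targets=[
    [-40,0,0,0,0],
    [-90,0,0,0,0],
    [-140,0,0,0,0],
    [-170,0,0,0,0],
    [-170,0,0,0,0],
    [-170,0,0,0,0],
  ],
)

```text
time_s: 19.15
position: [625.6, -296.7, 233.7]
tcp_rot: [180.0, -0.1, 153.9]
contact_force: [0.5, 0.1, -0.2]
finger_gap: 85.7
```

```bash
python3 -c "
from h import *
for n in('side',): cv2.imwrite(f'pics/{n}9.png',get_image(n)[:,:,::-1])
shift([605.1,45.3,192])
a=cv2.imread('pics/side9.png')[150:290,320:480]
cv2.imwrite('pics/z10.png',cv2.resize(a,None,fx=4,fy=4))"
```

```text
t 19.2 pos [ 625.1 -296.7  234.4] rot [ 1.7998e+02 -1.1000e-01  1.5385e+02] F [-0.6 -0.1 -0.5] gap 85.5 j [-31.  34.  79.   0.  68. -95.]
shift [168.6 298.1  42.8]
```

View pics/z10.png

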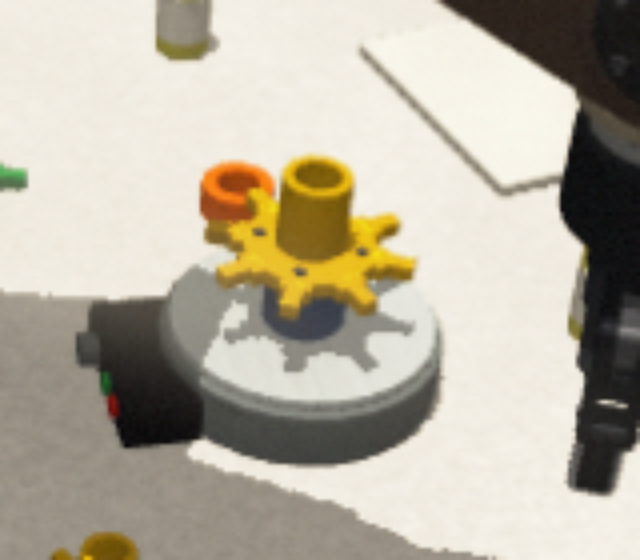

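The wheel lies level on the sleeve with its hub up (hub top at side about 399,194), and the arm is clear. I'll hand in the job.

```bash
python3 -c "
from bench import *
print(close_job())"
```

```text
the job is handed in; nothing more can be done
None
```

The blue sleeve now stands on the grey turntable's deck around the spindle. The larger yellow 8-toothed wheel lies on top of it, hub up. I handed the job in at about 19 s.

- **Seating heights:** the sleeve touched down at TCP z = 56.9, exactly 48 mm above its grasp height on the table. The wheel touched down at z = 116.1, exactly 93 mm above its grasp height. Both match the parts sitting flat.
- **Forces:** the touchdown force read at the end of those moves was about 7 N for both parts. The largest force in any reading was about 9 N.
- **Final pictures:** both views show the wheel concentric with the spindle and looking level. Its hub in the top view was within about 1 pixel (2–3 mm) of where I expected it. The arm was well clear of everything.
- **Disagreement:** the two cameras differed by about 3 mm in x on most parts, and about 8 mm on the spindle tip, where I could not pick the point cleanly from above. I used the deck outline instead, aimed between the two views, and both parts went on without any sign of catching.

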